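Pin the tray stop bar shut with a ball-lock pin

ROBOT

A 6-joint arm with a two-finger parallel gripper is mounted at the origin on the work surface. World frame = base frame: x ahead of the robot, y to its left, z up, the work surface at z = 0. Lengths are in m, angles in degrees, forces in N, time in s.
With the tool pointing down it reaches from about 0.325 to 0.85 m from the base axis. Payload 15.5 kg.
Tool frame: the origin (TCP) lies at the very end of the fingers, on their centre line; the grasp point (between the pads) lies 19 mm behind it (manip.grip_depth is the distance from the TCP to the grasp point, in m); z points along the fingers, y is the direction in which the jaws open and shut (so a half turn about z gives the same grasp; the last joint's range is limited). The gripper opens to 91 mm and grips with 3 to 60 N. Pads are 32 mm wide; open, the fingers measure 118 mm over their backs; the gripper's body (76 mm by 178 mm) begins 60 mm behind the grasp point.
Start: joints at [-79.899, 28.281, 77.091, -0, 74.628, -5.472], TCP at [0.168, -0.602, 0.214] pointing down, gripper open.
Joint ranges: [-166.48, 166.48], [-47.26, 123.95], [12.59, 153.08], [-70.14, 250.14], [6.76, 159.57], [-176.63, 176.63]. Speed limits (degrees/s): [108.29, 108.29, 147.25, 172.46, 172.46, 172.46].

INTERFACE

Orientations are given as [roll, pitch, yaw] about the fixed x, y, z axes, in that order (R = Rz(yaw) Ry(pitch) Rx(roll)).
In Python, from bench import get_obs, viewer, ticket, manip gives the robot as it stands.
- The arm moves only by the tool arm_command, never from a script. Its argument "increments" is text: rows parted by semicolons, each of 4 numbers parted by spaces: the shift along the tool's x, y, z in mm, then the turn about the tool's z in rad. A call has 1 to 20 rows; each row is the pose to reach, as a shift and turn from the pose commanded when the call began, along the tool's axes at that moment; what a row does not reach only later rows make up. A row lasts 1/12 s, in which the tool goes at most 41.7 mm and 7.16 degrees, less where a joint would pass 70% of its speed; a pose out of reach is approached as far as the arm can. A call with a gripper value outside its range is refused whole. "claw" is the opening, from 0 (shut) to 1 (fully open), set as the call begins (left out, the last holds). The fingers move at their own pace and stop on an object; "force" is the grip in N (left out, the last holds). Time passes only in rows, so rows that repeat a pose let the fingers close. It gives the time, the measured TCP pose, the force and the opening at its end, in the units of the state.
- get_obs(): the state, without advancing time (a new reading comes with each control period).
- viewer.grab_frame(name): name is "scene" or "top" or "wrist"; returns a dict with "image" (480x640x3 uint8, blue, green, red), "z_map" (480x640 float32, m along the optical axis (not along the pixel's ray), 0 where there is no reading), "mtx" (3x3 intrinsics, pixels), "R" (3x3) and "t" (3): a world point X has camera coordinates R X + t; the wrist camera has in their place "tool_from_camera" (4x4, takes a point from camera to tool coordinates, whose origin is the TCP and whose axes are the flange's). Camera axes: x right, y down, z forward; pixel columns grow to the right and rows downward; lengths in m; the calibration is good to about 2 mm. A picture is of the moment at which its call begins: read the wrist's pose just before it.
- ticket.close_job(): hands the job in, once; it reports no verdict.
The state is a dict: "time": time; "joint_pos": joint angles; "joint_vel": joint speeds; "joint_torque": joint torques, N m; "position": TCP position; "tool_rot": TCP orientation; "contact_force": force on the tool from outside, world axes, zero at the start; "moment": the same for the moment, N m; "finger_gap": finger opening in m.
Only numpy, scipy, OpenCV 4.12 (cv2) and the standard library are available. Lean on these libraries where they do the work, as an engineer would, in place of code of your own. Each camera call takes 0.05 s, during which the arm holds its last target. There are 200 camera calls.

TASK

Slide the stop bar in front of the baking tray fully home into its clevis by its upright post. Then take the ball-lock pin (the one with the thumb button on the side of its head) from its parking block, hold its button in, push it gently down through the lined-up holes of clevis and bar (feel for the hole) until its flange sits on the clevis, and let go so that the button springs out and the pin locks; force nothing, and leave the plain pin and the other things where they are.

Things in the scene. Friction and masses are not known exactly. Their poses are not given: they have to be found in the camera images.
- cradle: Low fixture, 330 mm wide, with an empty black tray (rim 80 mm above the table). Origin on the table under the tray's middle; x away from the clevis side, y the way the bar slides home (post towards clevis), z up. Only the bar's post rises above 80 mm.
- clevis_mid (a point): Nominal place of the 13 mm round vertical hole in the clevis's top face (44 x 44 mm, 78 mm above the table). The clevis is bolted tight through slots, so its real hole lies up to 6 mm either way from this point along the cradle's x; find it. Two 6 mm plates, tops at 78 and 58 mm (lower hole 15 mm); between them runs the bar (8 mm thick, top at 69 mm, slot 14 mm along y, 26 mm along x).
- bar_post_top (a point): Centre of the top of the black upright post, 14 mm in diameter, 50 mm tall (69 to 119 mm above the table), on the flat aluminium stop bar, 145 mm from the middle of the bar's slot (towards -y of the cradle). Axes as the cradle.
- stop_bar (a joint): How far the stop bar is open, in m: 0 is fully home against its stop, with its slot in line with the clevis holes; up to 0.07 open. It starts 0.03 to 0.065 open. It slides level with about 2 N of friction, stays where it is left, and meets a hard stop at home.
- pin: Steel ball-lock pin, 0.14 kg, upright. Origin on its axis under its round flange (30 mm across, 4 mm thick); z up. Square head 24 x 24 mm up to 46 mm above the origin; shank 12 mm, 38 mm long, lowest 5 mm tapering to 9 mm. Thumb button (16 mm round) stands 5 mm out of the head's +x face, centre 28 mm above the origin. At first it stands loosely, flange on its block's top, 50 mm above the table.
- pin_button (a joint): How far the thumb button is pressed, in m: 0 out, 0.005 fully in, flush with the head; the spring takes 4 N to start, 10 N fully in. Squeeze the head between button and opposite face. Pressed 4.5 mm or more, it draws the two locking balls inside the shank; let go, they spring out.
- pin_balls (a point): Point on the pin's axis between its two locking balls, 30 mm below the pin's origin. Unless the button is pressed, the balls stand 3.5 mm out of the shank on the pin's +y and -y sides (28 to 32 mm below the origin) and cannot be pushed in. With the pin seated they are just below the lower clevis plate.
- pin_tip (a point): Lower end of the pin's shank, 38 mm below the pin's origin on its axis.
- block_a: Grey parking block, 64 x 64 x 50 mm, with a loose 24 mm hole, that holds the ball-lock pin; fixed. Origin under its centre. It may be on either side of the cradle.
- block_b: The same parking block for the plain pin, on the other side; fixed.
- plain_pin: A plain pin with a round head 22 mm across and no button, standing in the other parking block (same block); origin under its flange. Not to be used. It and the ball-lock pin may be in either block.
- jar: Jar with a lid, 64 mm across, 95 mm tall; bystander, origin under its base.
- bowl: Steel bowl, 120 mm across, 50 mm tall; bystander, origin under its base.
- spatula: Spatula, 240 mm long, lying between the robot and the cradle; bystander, origin under its middle.
- brush: Brush, 200 mm long, lying on the right (-y); bystander, origin under its middle.
- cup: Steel cup, 72 mm across, 80 mm tall; bystander, origin under its base.
- wrench: Wrench, 160 mm long, lying on the left (+y); bystander, origin under its middle.
Not all that is in view belongs to the job. What is shaped like the pin but red is not meant.

How it is judged:
By the outcome, as a careful person would: the job done as asked, in the order asked, and still so for the second after the job is handed in, with the robot touching nothing.
It also fails if it takes over 72 s, if anything falls off the work surface, if the arm or the gripper's body presses on something with over 40 N, if the wrist force passes 120 N, or if a joint passes its speed limit or range.

## Working session

There is one attempt and no reset: what is moved stays moved. The work goes in short steps, Python scripts to look and compute and a tool call to move; the robot and the scene stay as the last step left them, time stands still between calls to the robot, and variables do not carry over. Pictures are saved under pics/ and viewed, about 8 in all and at most 12, crops included, and the job is handed in when it is done.

Besides the shell and the picture viewer there is one more tool, called after "Request:" in YAML: its name, and indented under it one key for each argument. arm_command: Moves the arm, as the interface text tells. Its arguments: {"type":"object","properties":{"increments":{"type":"string"},"claw":{"type":"number"},"force":{"type":"number"}},"required":["increments"]}

```bash
mkdir -p pics; ls
cat > h.py <<'E'
import numpy as np, cv2
from bench import get_obs, viewer, ticket, manip
from scipy.spatial.transform import Rotation as Ro
def grab(n):
    o=get_obs(); f=viewer.grab_frame(n)
    if n=="wrist":
        T=np.eye(4); T[:3,:3]=Ro.from_euler('xyz',o['tool_rot'],degrees=True).as_matrix(); T[:3,3]=o['position']
        C=T@np.array(f['tool_from_camera']); f['Rwc']=C[:3,:3]; f['c']=C[:3,3]
    else:
        f['Rwc']=np.array(f['R']).T; f['c']=-f['Rwc']@np.array(f['t']).ravel()
    return f
def ray(f,u,v): return f['Rwc']@np.linalg.inv(f['mtx'])@np.array([u,v,1.])
def onz(f,u,v,z):
    d=ray(f,u,v); return f['c']+d*(z-f['c'][2])/d[2]
def dep(f,u,v):
    return f['c']+ray(f,u,v)*f['z_map'][int(v),int(u)]
def proj(f,X):
    p=f['mtx']@(f['Rwc'].T@(np.array(X)-f['c'])); return p[:2]/p[2]
def tri(f1,p1,f2,p2):
    A=[];b=[]
    for f,p in((f1,p1),(f2,p2)):
        d=ray(f,*p);d/=np.linalg.norm(d);M=np.eye(3)-np.outer(d,d);A.append(M);b.append(M@f['c'])
    return np.linalg.lstsq(np.vstack(A),np.hstack(b),rcond=None)[0]
E
python3 - <<'E'
from h import *
import pickle
print(get_obs())
for n in("top","scene"):
    f=grab(n); cv2.imwrite(f'pics/{n}0.png',f['image']); pickle.dump(f,open(n+'0.pkl','wb')); print(n,f['c'],f['Rwc'][:,2])
E
```

```text
pics
{'time': 0.0, 'joint_pos': array([-7.98985681e+01,  2.83126905e+01,  7.71268865e+01,  2.18500999e-04,
        7.46275243e+01, -5.47313063e+00]), 'joint_vel': array([ 0.03126321,  0.0037752 , -0.07380222, -0.05866893, -0.0588586 ,
        0.0238209 ]), 'joint_torque': array([-4.10423818e-03, -8.78844166e+01, -3.81864846e+01,  7.03693810e-02,
        5.33006899e-02, -6.23529832e-05]), 'position': array([ 0.1677321 , -0.60168743,  0.21336351]), 'tool_rot': array([-1.79933225e+02, -6.60971341e-03,  1.55745007e+01]), 'contact_force': array([-0.69362088,  0.6890788 , -0.47234207]), 'moment': array([0.00613314, 0.02086088, 0.03145426]), 'finger_gap': 0.09131958082101022}
top [0.30413328 0.01907776 1.05588187] [ 0.22361103 -0.01314251 -0.97458985]
scene [ 1.15881815 -0.64706041  0.7308759 ] [-0.5609781   0.58917028 -0.58153414]
```

View pics/top0.png

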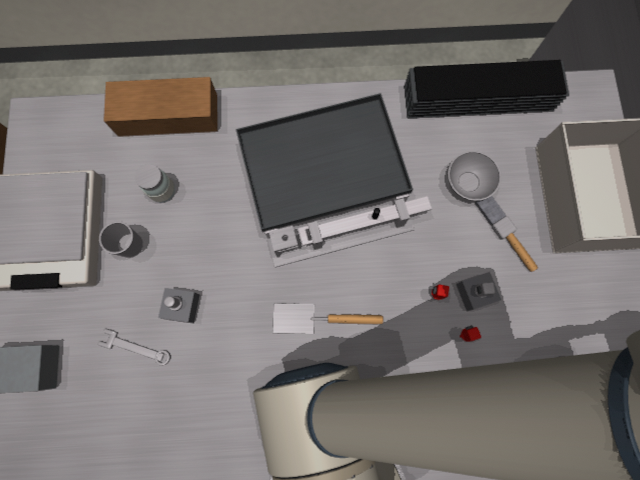

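View pics/scene0.png

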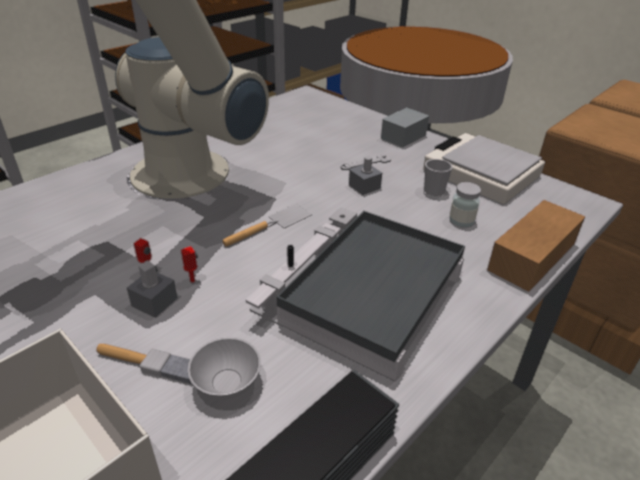

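Run:
```python
from h import *
import pickle
T=pickle.load(open('top0.pkl','rb'));S=pickle.load(open('scene0.pkl','rb'))
for n,u,v in [('post',376,212),('hole',285,238),('clev',279,238),('pinhead',487,289),('block',468,288),('bar',345,222),('plain',174,301),('traynearL',263,228),('traynearR',410,191),('trayfarL',239,130),('trayfarR',380,98)]:
    print(n,dep(T,u,v).round(3),onz(T,u,v,.08).round(3))
a=T['image'][190:290,250:450];b=T['image'][255:355,410:510]
cv2.imwrite('pics/c1.png',np.vstack([cv2.resize(a,(800,400),interpolation=2),np.hstack([cv2.resize(b,(400,200*2)),cv2.resize(S['image'][225:325,110:210],(400,400))])])[:, :])
im=cv2.imread('pics/c1.png');cv2.imwrite('pics/c1.png',cv2.resize(im,(600,600)))
# black post in both
for f,(x0,y0,x1,y1) in((T,(366,200,386,226)),(S,(280,238,300,272))):
    g=f['image'][y0:y1,x0:x1].max(2);m=g<50;ys,xs=np.nonzero(m);print(xs.min()+x0,xs.max()+x0,ys.min()+y0,ys.max()+y0,m.sum()); print([(y+y0,xs[ys==y].min()+x0,xs[ys==y].max()+x0) for y in np.unique(ys)])
```

```text
post [ 0.572 -0.11   0.121] [ 0.584 -0.115  0.08 ]
hole [0.555 0.087 0.005] [0.537 0.082 0.08 ]
clev [0.538 0.095 0.078] [0.538 0.094 0.08 ]
pinhead [ 0.405 -0.326  0.096] [ 0.407 -0.332  0.08 ]
block [ 0.414 -0.301  0.052] [ 0.411 -0.293  0.08 ]
bar [ 0.568 -0.048  0.068] [ 0.565 -0.047  0.08 ]
plain [0.415 0.311 0.09 ] [0.416 0.314 0.08 ]
traynearL [0.562 0.128 0.077] [0.561 0.128 0.08 ]
traynearR [ 0.631 -0.195  0.069] [ 0.627 -0.193  0.08 ]
trayfarL [0.792 0.176 0.077] [0.79  0.176 0.08 ]
trayfarR [ 0.854 -0.146  0.077] [ 0.852 -0.146  0.08 ]
366 383 200 218 100
[(np.int64(200), np.int64(371), np.int64(383)), (np.int64(201), np.int64(368), np.int64(379)), (np.int64(202), np.int64(366), np.int64(376)), (np.int64(203), np.int64(366), np.int64(371)), (np.int64(204), np.int64(366), np.int64(368)), (np.int64(208), np.int64(376), np.int64(378)), (np.int64(209), np.int64(375), np.int64(378)), (np.int64(210), np.int64(374), np.int64(379)), (np.int64(211), np.int64(374), np.int64(379)), (np.int64(212), np.int64(374), np.int64(378)), (np.int64(213), np.int64(373), np.int64(378)), (np.int64
[... 532 characters left out ...]
int64(252), np.int64(288), np.int64(292)), (np.int64(253), np.int64(288), np.int64(292)), (np.int64(254), np.int64(288), np.int64(292)), (np.int64(255), np.int64(288), np.int64(292)), (np.int64(256), np.int64(288), np.int64(292)), (np.int64(257), np.int64(289), np.int64(292)), (np.int64(258), np.int64(289), np.int64(292)), (np.int64(259), np.int64(289), np.int64(292)), (np.int64(260), np.int64(289), np.int64(292)), (np.int64(261), np.int64(289), np.int64(292)), (np.int64(262), np.int64(289), np.int64(292)), (np.int64(263), np.int64(289), np.int64(292)), (np.int64(264), np.int64(289), np.int64(292)), (np.int64(265), np.int64(289), np.int64(292)), (np.int64(266), np.int64(290), np.int64(290))]
```

View pics/c1.png

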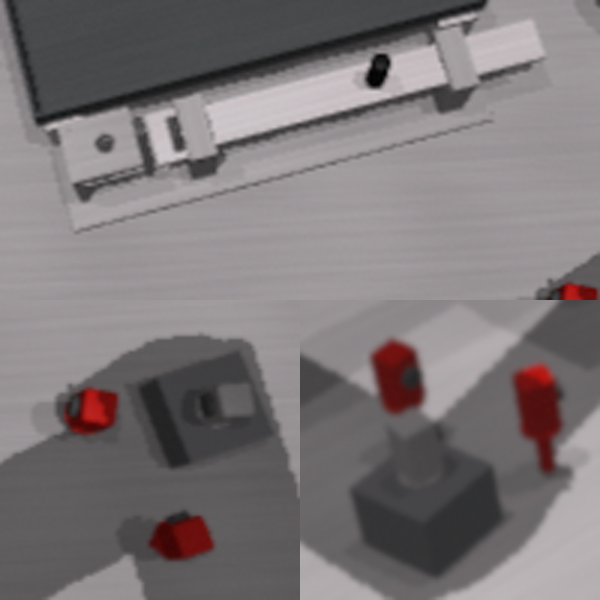

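```bash
cat >> h.py <<'E'
def delta(p,yaw):
    "increments (mm, rad) from the measured pose to position p, with tool down and yaw (deg, modulo 180)"
    o=get_obs(); R=Ro.from_euler('xyz',o['tool_rot'],degrees=True).as_matrix()
    d=(R.T@(np.array(p)-o['position'])*1e3).round(1)
    t=-np.radians((yaw-o['tool_rot'][2]+90)%180-90); print('delta',d,'turn',round(t,3),'q6',o['joint_pos'][5].round(1),'t',o['time'])
E
python3 - <<'E'
from h import *
import pickle
T=pickle.load(open('top0.pkl','rb'));S=pickle.load(open('scene0.pkl','rb'))
print('post',tri(T,(376.5,209.5),S,(290,247.3)).round(4))
print('pin',tri(T,(488.5,288.5),S,(150,268)).round(4))
f=grab('wrist');print(np.array(f['tool_from_camera']).round(3),f['mtx'])
delta((0.33,-0.33,0.32),11.8)
delta((0.572,-0.11,0.2),11.8)
E
```

```text
post [ 0.5789 -0.1121  0.1158]
pin [ 0.4091 -0.3275  0.0886]
[[-0.    -0.962 -0.272  0.078]
 [ 1.    -0.    -0.    -0.   ]
 [ 0.    -0.272  0.962 -0.172]
 [ 0.     0.     0.     1.   ]] [[383.34534332   0.         321.25721778]
 [  0.         383.34534332 239.24008579]
 [  0.           0.           1.        ]]
delta [ 229.3 -218.3 -106.3] turn 0.066 q6 -5.5 t 0.15
delta [ 521.4 -365.2   13.9] turn 0.066 q6 -5.5 t 0.15
```

Request:
arm_command:
  increments: "60 -20 -60 0.03; 100 -45 -90 0.066; 135 -65 -90 0.066; 170 -90 -90 0.066; 205 -112 -90 0.066; 240 -135 -90 0.066; 275 -158 -90 0.066; 305 -175 -90 0.066; 325 -186 -90 0.066; 335 -189 -90 0.066; 335 -189 -90 0.066; 335 -189 -90 0.066; 335 -189 -90 0.066"
  claw: 1

```text
time: 1.23
position: [0.4395, -0.3302, 0.3037]
tool_rot: [-180.0, 0.0, 11.8]
contact_force: [0.8, -0.7, -0.5]
finger_gap: 0.0914
```

Run:
```python
from h import *
import pickle
f=grab('wrist');pickle.dump(f,open('w1.pkl','wb'))
u,v=proj(f,(0.409,-0.327,0.09));print(u,v,f['c'])
u,v=int(u),int(v)
im=f['image'][max(0,v-120):v+120,max(0,u-160):u+160];print(max(0,u-160),max(0,v-120));cv2.imwrite('pics/w1.png',cv2.resize(im,None,fx=2.5,fy=2.5,interpolation=2))
delta((0.572,-0.112,0.18),11.8)
```

```text
312.62622714020705 237.28406756366252 [ 0.51567405 -0.31404255  0.47556719]
152 117
delta [ 174.7 -186.9  123.7] turn -0.001 q6 35.1 t 1.2833
```

View pics/w1.png

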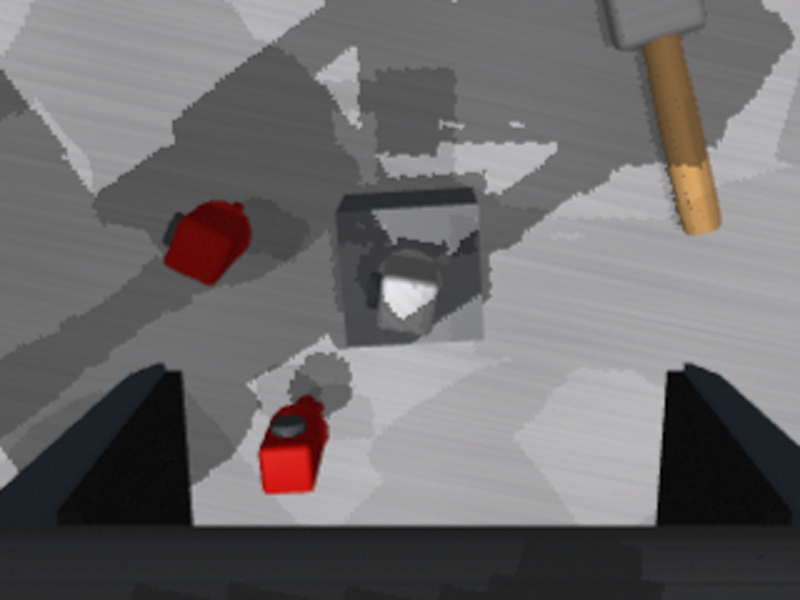

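Request:
arm_command:
  increments: "25 -30 0 0; 50 -60 0 0; 75 -90 0 0; 100 -120 0 0; 125 -150 0 0; 150 -180 0 0; 175 -208 0 0; 193 -230 0 0; 202 -241 0 0; 204 -243 0 0; 204 -243 0 0; 204 -243 0 0"

```text
time: 2.28
position: [0.5893, -0.0521, 0.3038]
tool_rot: [180.0, 0.0, 11.7]
contact_force: [0.5, -0.7, 0.0]
finger_gap: 0.0913
```

Run:
```python
from h import *
import pickle
f=grab('wrist');pickle.dump(f,open('w2.pkl','wb'))
for X in((0.572,-0.11,0.119),(0.537,.082,.078)):print(proj(f,X))
cv2.imwrite('pics/w2.png',f['image'])
```

```text
[376.27713568 244.72295913]
[188.89995447 229.63661027]
```

View pics/w2.png

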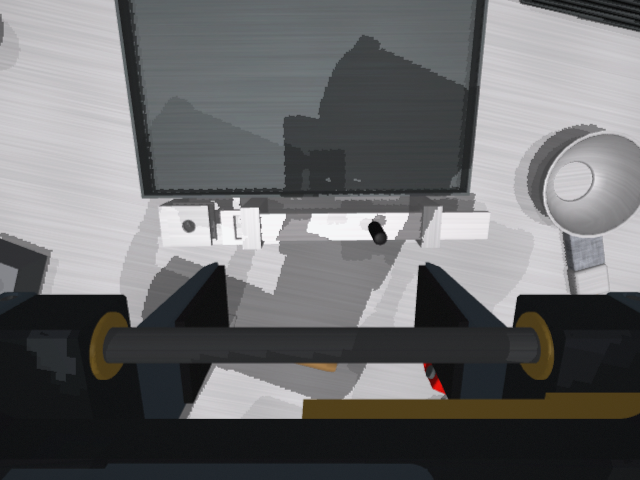

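Run:
```python
from h import *
import pickle
f=pickle.load(open('w2.pkl','rb'));T=pickle.load(open('top0.pkl','rb'))
g=f['image'].max(2)
m=np.uint8(g[215:250,362:396]<60);n,l,s,c=cv2.connectedComponentsWithStats(m);print('post',s[1:],c[1:]+[362,215])
m=np.uint8(g[212:242,172:206]<110);n,l,s,c=cv2.connectedComponentsWithStats(m);print('hole',[(a,b+[172,212]) for a,b in zip(s[1:],c[1:])])
print(g[227,176:204])
print('post',onz(f,380,238,.119),'hole',onz(f,189,226.5,.078))
print('tri post',tri(f,(380,238),T,(376.5,209.5)),'tri hole',tri(f,(189,226.5),T,(285,237.8)))
# bar edges (yaw)
for u in(280,340,460): 
    col=g[195:255,u]; print(u,195+np.nonzero(col>200)[0][[0,-1]])
p=onz(f,270,240,.069);q=onz(f,480,237.5,.069);print(np.degrees(np.arctan2(-(p-q)[0],(p-q)[1])))
pp=onz(f,380,238,.119);delta((pp[0],pp[1],0.092),11.8)
```

```text
post [[  7   6  17  24 256]] [[376.9140625 232.609375 ]]
hole [(array([11,  9, 12, 11, 99], dtype=int32), array([188.32323232, 225.76767677]))]
[233 232 233 233 233 225 161 120  79  84  90  90  89  89  88  85  82  80
 104 182 235 235 235 235 235 235 236 236]
post [ 0.57931248 -0.11188986  0.119     ] hole [0.5404731  0.08227728 0.078     ]
tri post [ 0.57878432 -0.11201236  0.11693247] tri hole [0.53908205 0.08272545 0.07430494]
280 [214 254]
340 [214 239]
460 [213 239]
12.393623288381315
delta [-21.7  56.3 212. ] turn -0.002 q6 67.5 t 2.3333
```

Request:
arm_command:
  increments: "-7 19 35 0; -15 38 70 0; -22 56 105 0; -22 56 140 0; -22 56 175 0; -22 56 200 0; -22 56 215 0; -22 56 215 0; -22 56 215 0"

```text
time: 3.08
position: [0.5791, -0.1109, 0.0889]
tool_rot: [-180.0, 0.1, 11.7]
contact_force: [-0.1, 0.6, -0.6]
finger_gap: 0.0912
```

Request:
arm_command:
  increments: "0 0 0 0; 0 0 0 0; 0 0 0 0; 0 0 0 0; 0 0 0 0; 0 0 0 0"
  claw: 0
  force: 12

```text
time: 3.58
position: [0.5798, -0.1098, 0.0892]
tool_rot: [180.0, -0.0, 11.8]
contact_force: [-0.4, -0.2, 0.9]
finger_gap: 0.0539
```

Request:
arm_command:
  increments: "0 0 0 0; 0 0 0 0; 0 0 0 0; 0 0 0 0; 0 0 0 0; 0 0 0 0; 0 0 0 0; 0 0 0 0"

```text
time: 4.25
position: [0.5797, -0.1099, 0.0889]
tool_rot: [180.0, 0.0, 11.8]
contact_force: [-0.6, -2.3, -0.8]
finger_gap: 0.0134
```

Request:
arm_command:
  increments: "0 -4 0 0; 0 -8 0 0; 0 -13 0 0; 0 -18 0 0; 0 -23 0 0; 0 -28 0 0; 0 -32 0 0; 0 -36 0 0; 0 -39 0 0; 0 -42 0 0; 0 -42 0 0; 0 -42 0 0"

```text
time: 5.25
position: [0.5707, -0.0683, 0.0889]
tool_rot: [-180.0, 0.0, 11.8]
contact_force: [-4.8, 0.6, 2.4]
finger_gap: 0.0138
```

Request:
arm_command:
  increments: "0 -2 0 0; 0 -4 0 0; 0 -5.5 0 0; 0 -7 0 0; 0 -8 0 0; 0 -8 0 0"

```text
time: 5.75
position: [0.5692, -0.061, 0.0889]
tool_rot: [-180.0, 0.0, 11.8]
contact_force: [-4.8, -0.7, 2.3]
finger_gap: 0.0132
```

Request:
arm_command:
  increments: "0 -1 0 0; 0 -2 0 0; 0 -2 0 0"

```text
time: 6.0
position: [0.5689, -0.0598, 0.0889]
tool_rot: [179.9, 0.0, 11.8]
contact_force: [-5.4, -8.5, 1.4]
finger_gap: 0.0138
```

Request:
arm_command:
  increments: "0 -1 0 0; 0 -1.5 0 0; 0 -1.5 0 0"

```text
time: 6.25
position: [0.569, -0.0597, 0.0889]
tool_rot: [179.8, 0.0, 11.8]
contact_force: [-5.3, -21.0, -2.3]
finger_gap: 0.0137
```

Request:
arm_command:
  increments: "0 0 0 0; 0 0 0 0; 0 0 0 0; 0 0 0 0; 0 0 0 0; 0 0 -30 0; 0 0 -60 0; 0 -30 -90 0; 10 -60 -120 0; 20 -90 -150 0; 30 -120 -170 0; 30 -139 -170 0; 30 -139 -170 0; 30 -139 -170 0; 30 -139 -170 0"
  claw: 0.55

```text
time: 7.5
position: [0.5695, 0.0844, 0.2586]
tool_rot: [180.0, 0.0, 11.8]
contact_force: [-0.3, 0.2, -0.6]
finger_gap: 0.0498
```

Run:
```python
from h import *
import pickle
f=grab('wrist');pickle.dump(f,open('w3.pkl','wb'));t=grab('top');pickle.dump(t,open('t3.pkl','wb'))
u,v=proj(f,(.5400,.0823,.078));print(u,v);u,v=int(u),int(v)
im=f['image'][v-60:v+60,u-80:u+80];print(u-80,v-60)
b=t['image'][200:260,250:410]
cv2.imwrite('pics/w3.png',np.vstack([cv2.resize(im,(480,360),interpolation=2),cv2.resize(b,(480,180),interpolation=2)]))
```

```text
317.45877640616675 246.610566438637
237 186
```

View pics/w3.png

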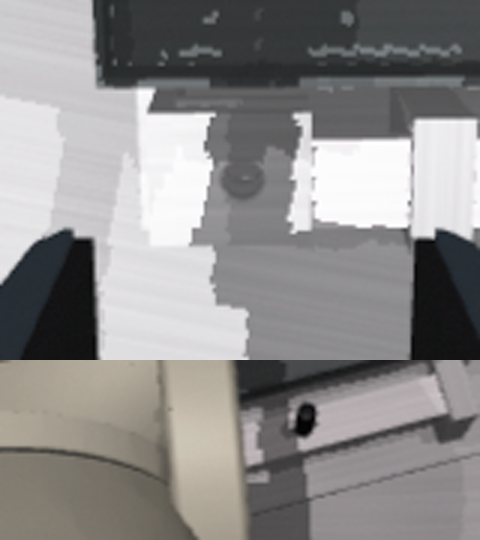

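Run:
```python
from h import *
import pickle
f=pickle.load(open('w1.pkl','rb'));w3=pickle.load(open('w3.pkl','rb'))
print('hole',onz(w3,318,246,.078))
v,u=np.mgrid[117:357,152:472]
z=f['z_map'][117:357,152:472]
P=f['c']+ (np.stack([u,v,np.ones_like(u)],-1)@np.linalg.inv(f['mtx']).T@f['Rwc'].T)*z[...,None]
def rect(m,n):
    pts=P[m][:,:2]; r=cv2.minAreaRect((pts*1000).astype(np.float32)); print(n,m.sum(),np.round(r,1).tolist() if 0 else r, 'z',np.median(P[m][:,2]), 'mean',pts.mean(0))
near=np.hypot(P[...,0]-.405,P[...,1]+.325)<.05
for lo,hi in((.088,.11),(.092,.11),(.065,.085),(.046,.053)):
    rect(near&(P[...,2]>lo)&(P[...,2]<hi),(lo,hi))
tall=np.uint8((P[...,2]>.03)&~near);n,l,s,c=cv2.connectedComponentsWithStats(tall)
for i in range(1,n):
    if s[i,4]>60: print('other',c[i],P[l==i].min(0).round(3),P[l==i].max(0).round(3))
```

```text
hole [0.54070621 0.08191471 0.078     ]
(0.088, 0.11) 538 ((409.4569091796875, -328.3421325683594), (23.75956916809082, 25.37531280517578), 3.2065072059631348) z 0.09674639285208397 mean [ 0.41059044 -0.32893757]
(0.092, 0.11) 516 ((409.4992980957031, -329.09954833984375), (23.758853912353516, 23.859243392944336), 3.211634397506714) z 0.09682168205157293 mean [ 0.41018383 -0.32903572]
(0.065, 0.085) 125 ((415.55706787109375, -323.6197814941406), (13.809904098510742, 31.60926628112793), 36.013580322265625) z 0.07899733612514598 mean [ 0.41865244 -0.3253433 ]
(0.046, 0.053) 2262 ((410.1213073730469, -329.97296142578125), (64.61383056640625, 64.03817749023438), 15.175511360168457) z 0.051175582335323794 mean [ 0.41415847 -0.32993658]
other [82.45       96.24418605] [ 0.397 -0.314  0.04 ] [ 0.516 -0.222  0.476]
other [161.60355806 208.65600998] [ 0.434 -0.382  0.304] [ 0.516 -0.27   0.476]
other [116.7866005  179.86724566] [ 0.307 -0.314  0.039] [ 0.516 -0.278  0.476]
```

Request:
arm_command:
  increments: "-20 30 0 0; -40 60 0 0; -60 92 0 0.03; -80 124 0 0.06; -100 155 0 0.09; -120 186 0 0.12; -140 217 0 0.15; -160 248 0 0.15; -180 279 0 0.15; -200 310 0 0.15; -220 340 20 0.15; -235 362 50 0.15; -241 372 75 0.15; -241 372 80 0.15; -241 372 80 0.15; -241 372 80 0.15"

```text
time: 8.93
position: [0.4099, -0.3285, 0.1794]
tool_rot: [-180.0, 0.0, 3.2]
contact_force: [0.4, -0.6, 0.6]
finger_gap: 0.0501
```

Run:
```python
from h import *
import pickle
f=grab('wrist');pickle.dump(f,open('w4.pkl','wb'))
u,v=proj(f,(.4095,-.329,.096));print(u,v);u,v=int(u),int(v)
x0,y0=max(0,u-100),max(0,v-75)
cv2.imwrite('pics/w4.png',cv2.resize(f['image'][y0:y0+150,x0:x0+200],(800,600),interpolation=2));print(x0,y0)
delta((.4095,-.329,.063),3.2)
```

```text
322.60216354832266 247.55581934302205
222 172
delta [ -1.    0.4 117. ] turn 0.0 q6 41.6 t 8.9833
```

View pics/w4.png

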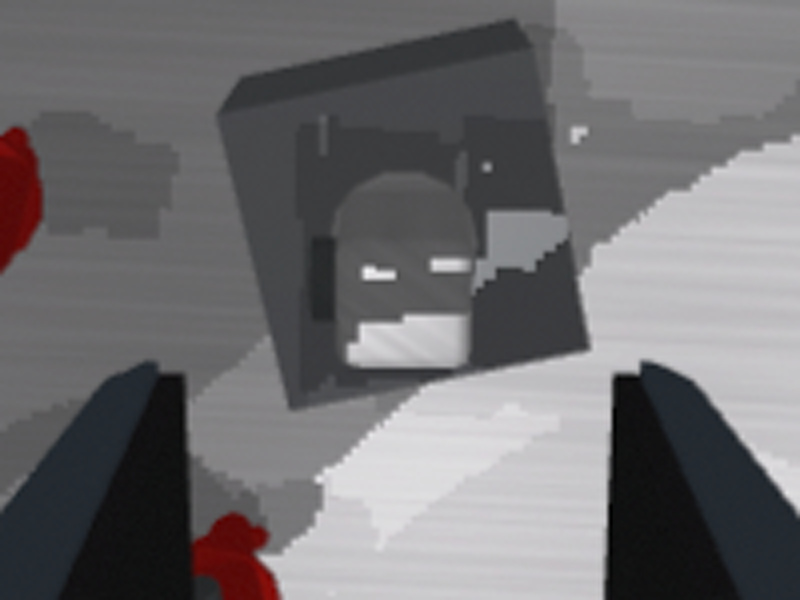

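Request:
arm_command:
  increments: "-1 0.5 30 0; -1 0.5 60 0; -1 0.5 85 0; -1 0.5 105 0; -1 0.5 115 0; -1 0.5 120 0; -1 0.5 120 0; -1 0.5 120 0"

```text
time: 9.65
position: [0.4096, -0.3296, 0.0601]
tool_rot: [179.9, -0.1, 3.2]
contact_force: [1.3, 0.5, -0.1]
finger_gap: 0.0501
```

Request:
arm_command:
  increments: "0 0 0 0; 0 0 0 0; 0 0 0 0; 0 0 0 0; 0 0 0 0; 0 0 0 0; 0 0 0 0; 0 0 0 0; 0 0 0 0"
  claw: 0
  force: 30

```text
time: 10.4
position: [0.4093, -0.3298, 0.0595]
tool_rot: [179.9, -0.1, 3.2]
contact_force: [-0.6, -1.1, 8.0]
finger_gap: 0.024
```

Request:
arm_command:
  increments: "0 0 -4 0; 0 0 -15 0; 0 0 -35 0; 0 0 -60 0; 0 0 -90 0; 0 0 -115 0; 0 0 -130 0; 0 0 -130 0; 0 0 -130 0"

```text
time: 11.15
position: [0.4089, -0.3293, 0.1893]
tool_rot: [180.0, -0.0, 3.2]
contact_force: [-0.5, 0.5, -2.9]
finger_gap: 0.024
```

Run:
```python
from h import *
import pickle
print(get_obs()['finger_gap'],get_obs()['contact_force'])
f=grab('wrist');s=grab('scene');pickle.dump((f,s),open('w5.pkl','wb'))
o=get_obs()['position'];u,v=proj(f,o);a,b=map(int,proj(s,o));print(u,v,a,b);u,v=int(u),int(v)
x0,y0=u-80,min(max(0,v-75),360)
cv2.imwrite('pics/w5.png',np.hstack([cv2.resize(f['image'][y0:y0+120,x0:x0+160],(480,360),interpolation=2),cv2.resize(s['image'][b-40:b+80,a-50:a+50],(300,360),interpolation=2)]));print(x0,y0,a-50,b-40)
delta((.5406,.082,.135),3.2)
```

```text
0.023974753548498783 [-0.50748969  0.46132205 -2.85227333]
320.76052085646336 296.7979495303011 136 225
240 221 86 185
delta [ 155.  -402.6   53.3] turn -0.0 q6 41.4 t 11.25
```

View pics/w5.png

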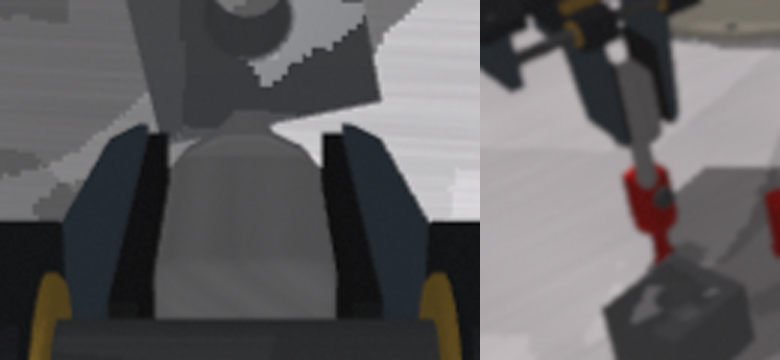

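Run:
```python
from h import *
import pickle
f,s=pickle.load(open('w5.pkl','rb'))
o=get_obs()['position']
for n,dz in(('headtop',.037),('origin',-.009),('tip',-.047)):
    p=proj(s,o+[0,0,dz]);q=proj(f,o+[0,0,dz]);print(n,'scene crop',((p-[86,185])*3+[480,0]).round(1),'wrist crop',((q-[240,221])*3).round(1))
for dx in(-.006,.006):
    print('tip off x',dx,((proj(s,o+[dx,0,-.047])-[86,185])*3+[480,0]).round(1),((proj(f,o+[dx,0,-.047])-[240,221])*3).round(1))
for r in (.015,): print('flange front',((proj(f,o+[r,0,-.009])-[240,221])*3).round(1),'top',((proj(f,o+[r,0,-.005])-[240,221])*3).round(1)); print('tip front',((proj(f,o+[.0045,0,-.047])-[240,221])*3).round(1))
im=np.hstack([cv2.resize(f['image'][245:290,290:360],(700,450),interpolation=2)]);cv2.imwrite('pics/w5b.png',im)
g=f['image'].max(2)
print(g[250:285:1,316:332:4].T, )
```

```text
headtop scene crop [621.2  70.7] wrist crop [242.1 343.5]
origin scene crop [635.7 134.2] wrist crop [242.3 205.5]
tip scene crop [647.  183.9] wrist crop [242.4 131.1]
tip off x -0.006 [642.  179.7] [240.8 158.8]
tip off x 0.006 [652.1 188.2] [244.1 103. ]
flange front [247.2 122.6] top [247.3 130.6]
tip front [243.7 110. ]
[[62 62 63 62 63 61 61 61 62 66 74 80 81 81 81 82 91 92 89 89 89 88 87 82
  80 80 81 80 80 79 79 79 80 80 80]
 [62 62 62 62 62 62 62 67 80 81 82 82 83 82 81 82 90 91 89 89 88 88 87 82
  80 81 82 82 82 82 82 81 82 82 82]
 [61 62 63 62 62 62 62 67 82 80 81 81 81 81 80 83 91 91 89 88 88 88 87 82
  81 81 82 82 81 82 81 81 81 82 82]
 [62 62 61 62 62 62 62 69 83 82 83 81 80 81 80 82 90 91 88 89 87 88 87 82
  82 82 82 82 83 83 83 82 83 83 83]]
```

View pics/w5b.png

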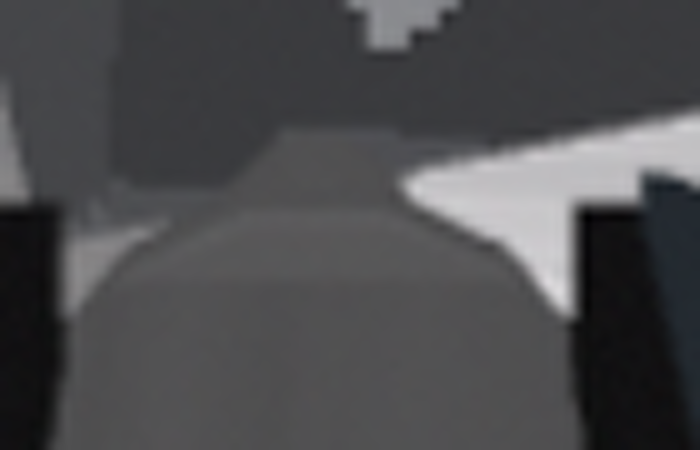

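Request:
arm_command:
  increments: "12 -30 -10 0; 23 -60 -15 0; 35 -92 -15 0; 48 -124 -15 0; 60 -156 -15 -0.03; 72 -188 -15 -0.06; 84 -220 -15 -0.09; 97 -252 -15 -0.12; 109 -284 -15 -0.15; 121 -316 -15 -0.15; 133 -346 -15 -0.15; 144 -374 -10 -0.15; 151 -393 0 -0.15; 154.8 -402.6 20 -0.15; 154.8 -402.6 40 -0.15; 154.8 -402.6 50 -0.15; 154.8 -402.6 50 -0.15; 154.8 -402.6 50 -0.15; 154.8 -402.6 50 -0.15"

```text
time: 12.83
position: [0.5413, 0.081, 0.1395]
tool_rot: [180.0, -0.0, 11.8]
contact_force: [-0.0, -0.4, -0.2]
finger_gap: 0.0241
```

Run:
```python
from h import *
import pickle
o=get_obs();print(o['finger_gap'],o['contact_force'],o['position'])
f=grab('wrist');s=grab('scene')
p=o['position'];u,v=map(int,proj(f,p+[0,0,-.06]));a,b=map(int,proj(s,p+[0,0,-.06]));
cv2.imwrite('pics/w6.png',np.hstack([cv2.resize(f['image'][v-45:v+45,u-60:u+60],(480,360),interpolation=2),cv2.resize(s['image'][b-45:b+45,a-38:a+37],(300,360),interpolation=2)]))
print('tip pred wrist crop',((proj(f,p+[0,0,-.047])-[u-60,v-45])*4),'hole',((proj(f,(.5404,.0822,.078))-[u-60,v-45])*4),'scene tip',((proj(s,p+[0,0,-.047])-[a-38,b-45])*4+[480,0]),'hole',((proj(s,(.5404,.0822,.078))-[a-38,b-45])*4+[480,0]))
delta((.5404,.0822,.127),11.8)
```

```text
0.02408491990629829 [-0.04473819 -0.36993401 -0.18311227] [0.54128549 0.08099697 0.13951388]
tip pred wrist crop [242.84287425 210.46610407] hole [234.28189522 183.79839306] scene tip [635.26374075 163.7005837 ] hole [634.33079821 183.64464446]
delta [-0.9 -1.3 12.9] turn -0.001 q6 80.5 t 12.9333
```

View pics/w6.png

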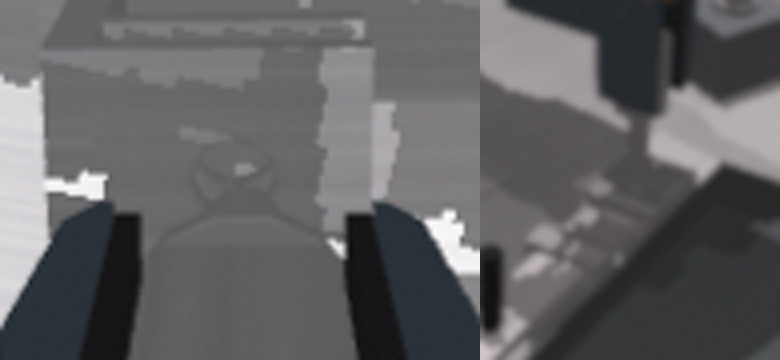

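Request:
arm_command:
  increments: "-0.5 -0.9 4 0; -0.5 -0.9 8 0; -0.5 -0.9 11 0; -0.5 -0.9 13 0; -0.5 -0.9 14.5 0; -0.5 -0.9 16 0; -0.5 -0.9 16 0"

```text
time: 13.52
position: [0.5402, 0.0822, 0.1226]
tool_rot: [-180.0, 0.0, 11.8]
contact_force: [-0.3, 0.1, -1.3]
finger_gap: 0.024
```

Request:
arm_command:
  increments: "0 0 1 0; 0 0 2 0; 0 0 2 0"

```text
time: 13.77
position: [0.5403, 0.0822, 0.1208]
tool_rot: [-180.0, -0.0, 11.8]
contact_force: [0.5, -0.1, -0.2]
finger_gap: 0.0236
```

Request:
arm_command:
  increments: "0 0 1 0; 0 0 2 0; 0 0 3 0; 0 0 3 0"

```text
time: 14.1
position: [0.5405, 0.0822, 0.1179]
tool_rot: [180.0, -0.0, 11.8]
contact_force: [1.3, 0.7, -1.6]
finger_gap: 0.024
```

Request:
arm_command:
  increments: "0 0 1 0; 0 0 2 0; 0 0 3 0; 0 0 3 0"

```text
time: 14.43
position: [0.5405, 0.0822, 0.1148]
tool_rot: [180.0, -0.0, 11.8]
contact_force: [2.1, 0.8, -1.9]
finger_gap: 0.0236
```

Request:
arm_command:
  increments: "0.4 -0.1 1 0; 0.4 -0.1 2.5 0; 0.4 -0.1 4 0; 0.4 -0.1 5.5 0; 0.4 -0.1 7 0; 0.4 -0.1 7 0"

```text
time: 14.93
position: [0.5405, 0.0824, 0.1076]
tool_rot: [-180.0, 0.0, 11.8]
contact_force: [0.6, 1.0, -3.0]
finger_gap: 0.0235
```

Request:
arm_command:
  increments: "0 0 1 0; 0 0 2 0; 0 0 3 0; 0 0 4 0; 0 0 4 0"

```text
time: 15.35
position: [0.5406, 0.0823, 0.1037]
tool_rot: [-180.0, 0.0, 11.8]
contact_force: [0.8, 0.3, -0.9]
finger_gap: 0.024
```

Request:
arm_command:
  increments: "0 0 1.5 0; 0 0 3 0; 0 0 4.5 0; 0 0 6 0; 0 0 7.5 0; 0 0 9 0; 0 0 10.5 0; 0 0 12 0; 0 0 13 0; 0 0 13 0"

```text
time: 16.18
position: [0.5406, 0.0824, 0.0907]
tool_rot: [-180.0, 0.0, 11.8]
contact_force: [0.2, 0.7, -1.0]
finger_gap: 0.0238
```

Request:
arm_command:
  increments: "0 0 1 0; 0 0 2 0; 0 0 2 0"

```text
time: 16.43
position: [0.5406, 0.0824, 0.0888]
tool_rot: [-180.0, 0.0, 11.8]
contact_force: [0.2, 0.4, -1.5]
finger_gap: 0.024
```

Request:
arm_command:
  increments: "0 0 0.7 0; 0 0 1.2 0; 0 0 1.2 0"

```text
time: 16.68
position: [0.5406, 0.0824, 0.0876]
tool_rot: [-180.0, 0.0, 11.8]
contact_force: [0.1, -0.3, -1.5]
finger_gap: 0.0243
```

Request:
arm_command:
  increments: "0 0 0.6 0; 0 0 0.8 0; 0 0 0.8 0"

```text
time: 16.93
position: [0.5407, 0.0824, 0.0875]
tool_rot: [180.0, -0.0, 11.8]
contact_force: [-3.2, -0.4, 11.0]
finger_gap: 0.0239
```

Request:
arm_command:
  increments: "0 0 0.6 0; 0 0 0.8 0; 0 0 0.8 0"

```text
time: 17.18
position: [0.5407, 0.0824, 0.0874]
tool_rot: [180.0, -0.0, 11.8]
contact_force: [-8.1, -0.5, 25.8]
finger_gap: 0.024
```

Request:
arm_command:
  increments: "0 0 -0.5 0; 0 0 -0.9 0; 0 0 -0.9 0"

```text
time: 17.43
position: [0.5407, 0.0824, 0.0875]
tool_rot: [180.0, -0.0, 11.8]
contact_force: [-2.9, -0.2, 10.3]
finger_gap: 0.0238
```

Request:
arm_command:
  increments: "0 0 0 0; 0 0 0 0; 0 0 0 0; 0 0 0 0; 0 0 0 0; 0 0 0 0; 0 0 0 0; 0 0 0 0; 0 0 0 0; 0 0 0 0"
  claw: 0.55

```text
time: 18.27
position: [0.5407, 0.0823, 0.087]
tool_rot: [180.0, -0.0, 11.8]
contact_force: [0.4, 0.9, 0.1]
finger_gap: 0.0503
```

Request:
arm_command:
  increments: "0 0 -15 0; 0 0 -40 0; 0 0 -70 0; 10 0 -100 0; 20 0 -130 0; 30 0 -160 0; 30 0 -170 0; 30 0 -170 0; 30 0 -170 0; 30 0 -170 0"

```text
time: 19.1
position: [0.569, 0.0884, 0.2556]
tool_rot: [-180.0, 0.1, 11.8]
contact_force: [0.3, 0.1, -0.3]
finger_gap: 0.0504
```

Run:
```python
from h import *
f=grab('wrist');s=grab('scene')
X=np.array((.5406,.0824,.10));u,v=map(int,proj(f,X));a,b=map(int,proj(s,X))
cv2.imwrite('pics/w7.png',np.hstack([cv2.resize(f['image'][v-75:v+75,u-100:u+100],(480,360),interpolation=2),cv2.resize(s['image'][b-45:b+45,a-38:a+37],(300,360),interpolation=2)]))
v_,u_=np.mgrid[v-60:v+60,u-60:u+60];z=f['z_map'][v-60:v+60,u-60:u+60]
P=f['c']+(np.stack([u_,v_,np.ones_like(u_)],-1)@np.linalg.inv(f['mtx']).T@f['Rwc'].T)*z[...,None]
m=(P[...,2]>.112)&(P[...,2]<.14)&(np.hypot(P[...,0]-X[0],P[...,1]-X[1])<.03);print('head top',m.sum(),np.median(P[m],0),cv2.minAreaRect((P[m][:,:2]*1e3).astype(np.float32)))
print(get_obs()['finger_gap'],get_obs()['contact_force'])
```

```text
head top 916 [0.54253804 0.08334513 0.12462314] ((541.0841674804688, 84.57569885253906), (23.442041397094727, 28.481840133666992), 11.578941345214844)
0.050384825802097015 [-0.34161655  0.04198947 -0.13948205]
```

View pics/w7.png

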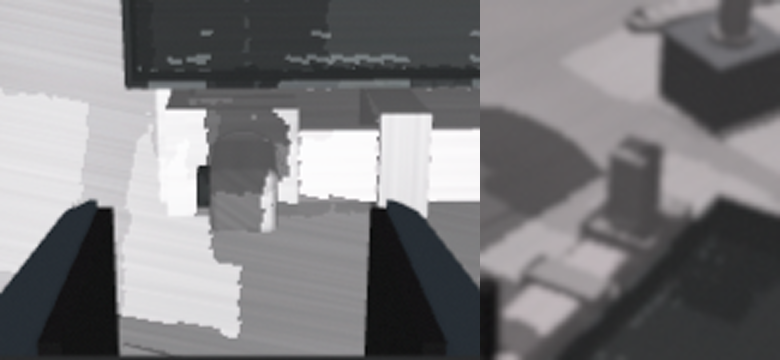

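```bash
python3 -c "
from h import *
print(ticket.close_job())"
```

```text
the job is handed in; nothing more can be done
None
```

I slid the stop bar home, seated the ball-lock pin through the clevis and bar, and released it. The job was handed in about 19 s into the 72 s limit.

- **Bar:** I pushed it by its post for about 51 mm until it met the hard stop. The reading there was 21 N, and I left the bar in place. I did not measure its position again after the pin went in.
- **Pin:** I took the grey square-headed pin from the right-hand block, with its button fully in (24 mm grip). It found the hole at about (0.5406, 0.0824) without a search, with forces of about 3 N or less on the way down. Once seated, the upward reading peaked at 26 N, with 8 N sideways, and I eased it to 10 N before letting go.
- **Last checks:** The head top measured 124.6 mm high, against 124 mm expected with the flange on the clevis. The head was 28.5 mm across at the button (29 mm if fully out), so the button sprang out. The balls themselves can't be seen under the plate, so the lock is inferred from these two readings.
- **Other things:** The gripper was clear of everything with a near-zero force reading. I did not touch the plain pin, the red pins or the bystander items, but I did not re-image all of them at the end.
- **Disagreement:** The first depth reading and the two-view reading of the post differed by 7 mm. A closer wrist view agreed with the two-view reading, so I used that.

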